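# Set the blank current selector by counting clicks, then switch the welding unit on

### The job

Set the blank round current selector on the welding unit: wind it back (anticlockwise seen from above) to its end stop without forcing the stop, then turn it clockwise exactly three clicks and let it rest in that click. Then swing the power lever fully over to on, let go of everything, and leave the parts lying around where they are.

Things in the scene. Friction and masses are not known exactly. Their poses are not given: they have to be found in the camera images.
- unit: Welding current control unit: a flat sheet-steel box fixed to the bench, 200 mm (its x) by 320 mm (its y) by 70 mm high, panel on top. Origin at the centre of its underside, z up; place and yaw differ each time. The knob is on the panel at its (0, +80), the lever at its (0, -80) mm
- selector_grip (a point): Grip point of the selector knob: on its vertical axis, 24 mm above the panel. A plain round fluted black knob without marks, 48 mm in diameter over its grip, which runs from 9 to 38 mm above the panel, over a 52 mm skirt whose top is 7 mm above the panel. This point belongs to the unit and does not turn with the knob
- selector_foot (a point): Where the knob's axis meets the panel (fixed to the unit). The knob has steps 0 to 7, 25 degrees apart, clockwise from the end stop, and starts at step 4, 5 or 6. It resists most (about 0.15 N m) just as it leaves a step, less and less up to half-way, then pulls itself on into the next (felt at the wrist as a forward tug of 0.1 to 0.4 N m that vanishes as the step is reached); let go, it settles in the nearest step
- selector_rim (a point): Point on the panel beside the knob, 30 mm from its axis to the unit's -x. The end stop, inside, is springy: it begins 3 degrees behind step 0, resists with about 0.3 N m at first and 2 N m more per rad bent, without a snap. Bent by 0.15 rad (about 0.65 N m) it is spoilt; a wrist may feel 0.15 N m less than that. A 20 N grip does not slip before. Let go there, the knob springs back to step 0
- power (a joint): The power lever: 0 rad = off, leaning 0.5 rad to the unit's -x side; 1 rad = fully on, leaning 0.5 rad to the unit's +x side. It turns about the unit's y axis, 12 mm above the panel, with light friction (0.08 N m), and stays where it is left
- power_tip (a point): Centre of the 16 mm steel ball at the tip of the power lever. The lever is a 10 mm round rod; the ball's centre is 45 mm from its pivot. Under it lies a block 50 (x) by 36 (y) by 14 mm high on the panel. In its swing the ball's centre rises to 57 mm above the panel at most; pushing at mid-height with closed fingers is enough
- bracket_a_mid (a point): Bystander: folded steel angle 70 x 90 x 50 mm high, point half-way up over the middle of its foot
- bracket_b_mid (a point): Bystander: folded steel angle 60 x 90 x 40 mm high, point half-way up over the middle of its foot
- paste_mid (a point): Bystander: closed jar of nozzle paste, 68 mm diameter, 60 mm high, point at its centre

How it is judged (in metres and radians):
On the way, in this order (a step that is already met when the one before it is completed fails the run):
1. the selector is wound back to its end position, at the stop (distance between selector_c2 and unit_c1 below 0.003 m), for 0.1 s.
2. the selector is at the third click up from its end stop while the power lever is still off (distance between selector_c2 and unit_c2 below 0.003 m and value of joint power below 0.3 rad), for 0.3 s.
3. the power lever is swung fully on (value of joint power above 0.9 rad), for 0.1 s.
At the end, for the whole second after the job is handed in: The selector rests within about 7 degrees of its third click up from the end stop and the power lever is at 0.9 rad or more (distance between selector_c2 and unit_c2 below 0.003 m and value of joint power above 0.9 rad); the robot touches nothing.
It fails at once if the selector's end stop is forced: bent by more than 0.15 rad (about 0.65 N m) (distance of stop_c0 from where it was at the start of the episode above 0.0036 m).
It fails at once if a bystander (bracket_a) is pushed by more than 15 mm (distance of bracket_a_mid from where it was at the start of the episode above 0.015 m).
It fails at once if a bystander (bracket_b) is pushed by more than 15 mm (distance of bracket_b_mid from where it was at the start of the episode above 0.015 m).
It fails at once if a bystander (paste) is pushed by more than 15 mm (distance of paste_mid from where it was at the start of the episode above 0.015 m).
It also fails if it takes over 72 s, if anything falls off the work surface, if the arm or the gripper's body presses on something with over 40 N, if the wrist force passes 120 N, or if a joint passes its speed limit or range.

### The arm

A 6-joint arm with a two-finger parallel gripper is mounted at the origin on the work surface. World frame = base frame: x ahead of the robot, y to its left, z up, the work surface at z = 0. Lengths are in mm, angles in rad, forces in N, time in s.
With the tool pointing down it reaches from about 425 to 1125 mm from the base axis. Payload 14.9 kg.
Tool frame: the origin (TCP) lies midway between the tips of the shut fingers; the grasp point (between the pads) lies 19 mm behind it; z points along the fingers, y is the line along which they close (so a half turn about z gives the same grasp; the last joint's range is limited). The gripper opens to 91 mm and grips with 3 to 60 N. Pads are 32 mm wide; open, the fingers measure 118 mm over their backs; the gripper's body (76 mm by 178 mm) begins 60 mm behind the grasp point.
Start: joints at [1.157, 0.379, 1.734, -0, 1.028, -0.033], TCP at [260.172, 649.868, 213.932] pointing down, gripper open.
Joint ranges: [-2.77, 2.77], [-0.74, 2.19], [0, 2.66], [-1.06, 4.2], [0.31, 2.87], [-3.08, 3.08]. Speed limits (rad/s): [1.89, 1.89, 2.39, 3.14, 3.14, 3.14].

### API

Orientations are given as a unit quaternion [w, x, y, z].
In Python, from station import env gives the robot as it stands.
- The arm moves only by the tool apply_moves, never from a script. Its argument "steps" is a list of rows, each a list of 6 numbers: the shift along the tool's x, y, z normalised to -1 to 1, where 1 is 0.025 m, then the turn, a rotation vector about the tool's x, y, z normalised to -1 to 1, where 1 is 90 degrees. In form: [[tx, ty, tz, ax, ay, az], ...]. A call has 1 to 20 rows; each row shifts and turns the commanded pose from where the row before left it, along the tool's axes as they then stand; what a row does not reach is not made up. A row lasts 1/10 s, in which the tool goes at most 50 mm and 8.59 degrees, less where a joint would pass 70% of its speed; a pose out of reach is approached as far as the arm can. A call with a number of a shift or a turn outside -1 to 1 is refused whole. A call with a gripper value outside its range is refused whole. "claw" is the opening, from -1 (shut) to 1 (fully open), set as the call begins (left out, the last holds). The fingers move at their own pace and stop on an object; the grip force is fixed at half the most. Time passes only in rows, so rows that do not move let the fingers close. It gives the time, the measured TCP pose, the force and the opening at its end, in the units of the state.
- env.get_state(): the state, without advancing time (a new reading comes with each control period).
- env.camera(name): name is "scene" or "top" or "wrist"; returns (picture, depth): 420x560x3 uint8, red, green, blue; 420x560 float32, mm along the optical axis (not along the pixel's ray), 0 where there is no reading.
- env.get_calibration(name): a dict with "camera_matrix" (3x3 intrinsics, pixels), "xyz" and "orientation" of the camera in the world. Camera axes: x right, y down, z forward; pixel columns grow to the right and rows downward; lengths in mm; the calibration is good to about 2 mm. The wrist camera is an equidistant fisheye: a pixel r from the principal point sees the ray r / f radians off the axis. A picture is of the moment at which its call begins: read the wrist's pose just before it. get_calibration takes no time and is no camera call; for the wrist camera it gives the pose at the moment of the call.
- env.finish_job(): hands the job in, once; it reports no verdict.
The state is a dict: "time": time; "qpos": joint angles; "dq": joint speeds; "effort": joint torques, N m; "ee_pos": TCP position; "tool_rot": TCP orientation; "ft_force": force on the tool from outside, world axes, zero at the start; "moment": the same for the moment, N m; "grip_width": opening from 0.0 (shut) to 1.0 (fully open).
Only numpy, scipy, OpenCV 4.12 (cv2) and the standard library are available. Lean on these libraries where they do the work, as an engineer would, in place of code of your own. Each camera call takes 0.05 s, during which the arm holds its last target. There are 200 camera calls.

## Working session

There is one attempt and no reset: what is moved stays moved. The work goes in short steps, Python scripts to look and compute and a tool call to move; the robot and the scene stay as the last step left them, time stands still between calls to the robot, and variables do not carry over. Pictures are saved under pics/ and viewed, on a budget of 10 in all, crops included, one or two more only if the job needs it, and the job is handed in when it is done.

Besides the shell and the picture viewer there is one more tool, called as name(argument=value, ...), one argument or row to a line, values as JSON. apply_moves: Moves the arm, as the interface text tells. Its arguments: {"type":"object","properties":{"steps":{"type":"array","items":{"type":"array","items":{"type":"number","minimum":-1,"maximum":1}}},"claw":{"type":"number"}},"required":["steps"]}

```bash
mkdir -p pics; ls; python3 - <<'E'
from station import env
import cv2,numpy as np
s=env.get_state();print(s)
for n in ("top","scene"):
    c=env.get_calibration(n);print(n,c)
    im,d=env.camera(n);cv2.imwrite(f"pics/{n}0.png",im[:,:,::-1]);np.savez(f"{n}0.npz",im=im,d=d)
E
```

```text
pics
{'time': 0.0, 'qpos': array([ 1.15672471e+00,  3.79400782e-01,  1.73483261e+00,  2.80050149e-05,
        1.02847707e+00, -3.32442848e-02]), 'dq': array([-0.00035648,  0.00042211, -0.0004483 ,  0.00019351, -0.00065817,
       -0.00032088]), 'effort': array([ 2.46434240e-03, -7.63736844e+01, -4.34362578e+01,  6.51411829e-02,
        4.24915832e-02, -6.80753647e-05]), 'ee_pos': array([259.97497505, 649.47776216, 213.26802301]), 'tool_rot': array([-1.35654003e-04,  1.89272174e-01,  9.81924504e-01, -5.42322073e-04]), 'ft_force': array([0.39788238, 0.28351585, 0.5574551 ]), 'moment': array([ 0.02224424,  0.00307253, -0.00584837]), 'grip_width': 1.0006165150349917}
top {'camera_matrix': array([[401.58805898,   0.        , 281.49332498],
       [  0.        , 401.58805898, 212.40750403],
       [  0.        ,   0.        ,   1.        ]]), 'xyz': array([ 486.61396863,   51.99214788, 1224.84335664]), 'orientation': array([-0.04344856,  0.71569493, -0.69507395,  0.05258511])}
scene {'camera_matrix': array([[462.65064415,   0.        , 285.88708891],
       [  0.        , 462.65064415, 204.27873316],
       [  0.        ,   0.        ,   1.        ]]), 'xyz': array([ 971.10628799, -591.27840658,  872.25950592]), 'orientation': array([-0.3603004 ,  0.90255647,  0.21527809, -0.09607697])}
```

View pics/top0.png

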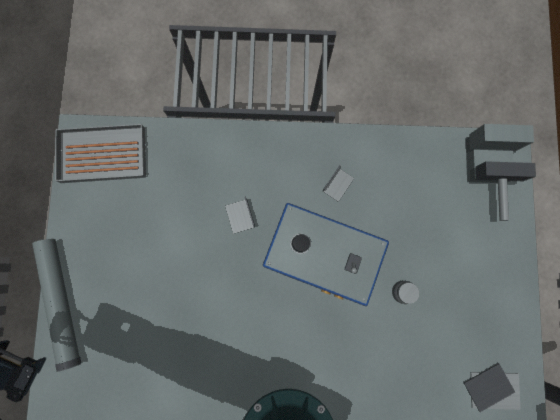

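View pics/scene0.png

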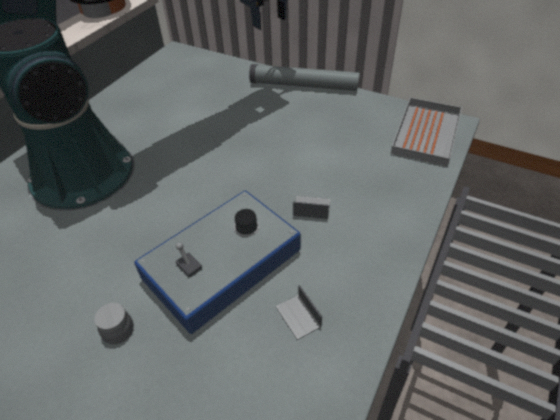

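The top view shows the blue-edged unit with corners near (288,204), (388,241), (367,304) and (264,266). The knob is at (301,243). The lever block is at (353,263), with its ball leaning towards the robot. The brackets are at (240,216) and (339,183), and the jar is at (406,292). The scene view agrees with this.

```bash
cat > h.py <<'E'
from station import env
import cv2,numpy as np
from scipy.spatial.transform import Rotation as R
def rot(q): return R.from_quat(q,scalar_first=True)
def ray(name,px,z):
    c=env.get_calibration(name);K=c["camera_matrix"]
    d=rot(c["orientation"]).apply(np.c_[np.atleast_2d(px),np.ones(len(np.atleast_2d(px)))]@np.linalg.inv(K).T)
    return c["xyz"]+d*((z-c["xyz"][2])/d[:,2])[:,None]
E
python3 - <<'E'
from h import *
for n,roi in (("top",(230,190,420,320)),("scene",(120,180,310,330))):
    f=np.load(n+"0.npz");im=f["im"].astype(int);d=f["d"]
    x0,y0,x1,y1=roi
    def sub(m): o=np.zeros(m.shape,np.uint8);o[y0:y1,x0:x1]=m[y0:y1,x0:x1];return o
    blue=sub((im[...,2]-im[...,0]>40))
    dark=sub(im.max(2)<60)
    if n=="top":
        p=np.argwhere(blue)[:,::-1].astype(np.float32)
        r=cv2.minAreaRect(cv2.convexHull(p));b=cv2.boxPoints(r);B=ray(n,b,70);print("box px",b,"\n",B.round(1),B.mean(0))
        print("sides",[np.linalg.norm(B[i]-B[i-1]) for i in range(4)])
        for i in range(4): e=B[i]-B[i-1];print(np.degrees(np.arctan2(e[1],e[0])))
    cn,_=cv2.findContours(dark,cv2.RETR_EXTERNAL,cv2.CHAIN_APPROX_NONE)
    for c in cn:
        if cv2.contourArea(c)>60:
            (u,v),rr=cv2.minEnclosingCircle(c);m=cv2.moments(c);q=(m["m10"]/m["m00"],m["m01"]/m["m00"])
            print(n,"dark",q,rr,cv2.contourArea(c),[ray(n,q,z)[0].round(1) for z in (84,94,108)])
for px,z in (((240,216),25),((339,183),20),((406,292),60)): print(ray("top",px,z))
E
```

```text
box px [[261.6562  266.19427]
 [285.97058 201.93483]
 [390.63446 241.53735]
 [366.32007 305.7968 ]] 
 [[ 488.5   91.4   70. ]
 [ 675.9   27.1   70. ]
 [ 569.5 -278.    70. ]
 [ 386.1 -207.5   70. ]] [530.0047544  -91.75201444  70.        ]
sides [np.float64(315.97085026865216), np.float64(198.17866618979485), np.float64(323.125496405845), np.float64(196.42963316281325)]
71.09678478918728
-18.93083581579387
-109.2370445501172
158.98312833312968
top dark (300.4219512195122, 243.02926829268293) 8.732224464416504 205.0 [array([556.7, -16.8,  84. ]), array([556.1, -16.2,  94. ]), array([555.3, -15.3, 108. ])]
scene dark (304.257217847769, 298.9947506561679) 10.735555648803711 63.5 [array([ 763.3, -140.2,   84. ]), array([ 765.9, -145.9,   94. ]), array([ 769.6, -153.9,  108. ])]
scene dark (237.08572329026157, 288.1763840739573) 77.66122436523438 1586.5 [array([ 631.3, -178. ,   84. ]), array([ 635.7, -183.2,   94. ]), array([ 641.7, -190.6,  108. ])]
scene dark (245.4886128364389, 221.7913043478261) 12.54908275604248 402.5 [array([555. , -16.3,  84. ]), array([560.3, -23.6,  94. ]), array([567.6, -33.8, 108. ])]
scene dark (301.5342857142857, 209.66857142857143) 9.60478687286377 175.0 [array([653.1,  74.4,  84. ]), array([657.1,  65.9,  94. ]), array([662.7,  54.1, 108. ])]
[[636.25022144 163.21912664  25.        ]]
[[ 747.89604572 -134.94090869   20.        ]]
[[ 426.9684543  -323.74727063   60.        ]]
```

apply_moves(
  steps=[
    [-0.95,-0.925,0,0,0,0],
    [-0.95,-0.925,0,0,0,0],
    [-0.95,-0.925,0,0,0,0],
    [-0.95,-0.925,0,0,0,0],
    [-0.95,-0.925,0,0,0,0],
    [-0.95,-0.925,0,0,0,0],
    [-0.95,-0.925,0,0,0,0],
    [-0.95,-0.925,0,0,0,0],
    [-0.95,-0.925,0,0,0,0],
    [-0.95,-0.925,0,0,0,0],
    [-0.95,-0.925,0,0,0,0],
    [-0.95,-0.925,0,0,0,0],
    [-0.95,-0.925,0,0,0,0],
    [-0.95,-0.925,0,0,0,0],
    [-0.95,-0.925,0,0,0,0],
    [-0.95,-0.925,0,0,0,0],
    [-0.95,-0.925,0,0,0,0],
    [-0.95,-0.925,0,0,0,0],
    [-0.95,-0.925,0,0,0,0],
    [-0.95,-0.925,0,0,0,0],
  ],
  claw=1,
)

```text
time: 2.1
ee_pos: [529.5, 42.6, 213.8]
tool_rot: [-0.0, 0.189, 0.982, -0.0]
ft_force: [-0.3, -0.1, 0.1]
grip_width: 1.001
```

apply_moves(
  steps=[
    [-0.95,-0.925,0,0,0,0],
    [-0.95,-0.925,0,0,0,0],
    [0,0,0,0,0,0.0954],
    [0,0,0,0,0,0.0954],
    [0,0,0,0,0,0.0954],
    [0,0,0,0,0,0.0954],
    [0,0,0,0,0,0.0954],
    [0,0,0,0,0,0.0954],
    [0,0,0,0,0,0.0954],
    [0,0,0,0,0,0.0954],
    [0,0,0,0,0,0.0954],
    [0,0,0,0,0,0.0954],
    [0,0,0,0,0,0.0954],
    [0,0,0,0,0,0.0954],
    [0,0,0,0,0,0.0954],
    [0,0,0,0,0,0.0954],
    [0,0,0,0,0,0.0954],
    [0,0,0,0,0,0.0954],
    [0,0,0,0,0,0.0954],
    [0,0,0,0,0,0.0954],
  ],
)

```text
time: 4.1
ee_pos: [556.0, -16.6, 213.7]
tool_rot: [-0.0, 1.0, 0.029, -0.0]
ft_force: [0.3, 0.2, -0.6]
grip_width: 0.998
```

```bash
python3 - <<'E'
from h import *
s=env.get_state();c=env.get_calibration("wrist")
im,d=env.camera("wrist");cv2.imwrite("pics/w0.png",im[:,:,::-1]);np.savez("w0.npz",im=im,d=d,xyz=c["xyz"],q=c["orientation"],K=c["camera_matrix"])
print(s["time"],s["ee_pos"],s["tool_rot"],s["qpos"],s["ft_force"],s["moment"]);print(c)
E
```

```text
4.1 [555.95381155 -16.59186892 213.69050721] [-3.47529313e-05  9.99590110e-01  2.86279827e-02 -2.22447934e-04] [-7.17505651e-02  1.54178992e-01  2.02667211e+00  2.99694617e-05
  9.61191174e-01  1.44176481e+00] [ 0.32361943  0.177738   -0.59480832] [-0.1001191   0.1651798   0.01102965]
{'camera_matrix': array([[325.1922621 ,   0.        , 278.91543684],
       [  0.        , 325.1922621 , 209.60713222],
       [  0.        ,   0.        ,   1.        ]]), 'xyz': array([639.62134498, -11.38132115, 384.39424428]), 'orientation': array([ 0.10812709,  0.7188793 , -0.67890855, -0.10297703])}
```

View pics/w0.png

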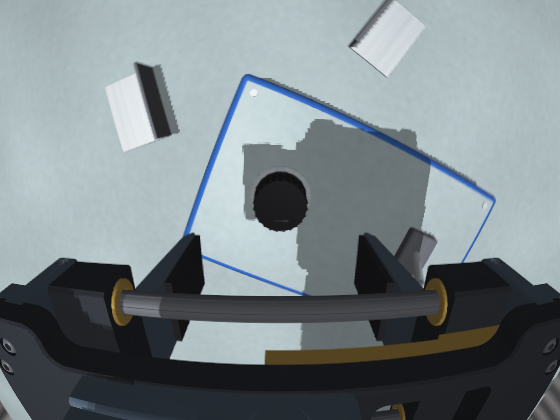

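The wrist view shows the knob between the open fingers at about (280,201), radius about 27 px. I'll get its axis from the depth points on its top face.

```bash
python3 - <<'E'
from h import *
f=np.load("w0.npz");K=f["K"];im=f["im"].astype(int);d=f["d"]
v,u=np.mgrid[0:420,0:560]
x=(u-K[0,2])/K[0,0];y=(v-K[1,2])/K[1,1];r=np.hypot(x,y)+1e-9
D=np.stack([x*np.tan(r)/r,y*np.tan(r)/r,np.ones_like(x)],-1)
W=f["xyz"]+rot(f["q"]).apply((D*d[...,None]).reshape(-1,3)).reshape(D.shape)
roi=(abs(u-280)<40)&(abs(v-200)<42)
print("panel z",np.median(W[...,2][roi&(im.min(2)>100)]))
m=roi&(W[...,2]>101)&(W[...,2]<116)
P=W[m];print("top n",m.sum(),np.median(P[:,2]),"ext",P.min(0),P.max(0))
c,ra=cv2.minEnclosingCircle(P[:,:2].astype(np.float32));print("circle",c,ra,"mean",P.mean(0))
# ray-only: dark blob
dk=(roi&(im.max(2)<70)).astype(np.uint8)
rr=rot(f["q"]).apply(D.reshape(-1,3)).reshape(D.shape)
Q=f["xyz"]+rr*((108-f["xyz"][2])/rr[...,2])[...,None]
B=Q[dk>0];print("dark at z108 ext",np.percentile(B,[.3,99.7],axis=0))
# lever ball/panel outline
bl=(im[...,2]-im[...,0]>60)&(v<255)
P70=f["xyz"]+rr*((70-f["xyz"][2])/rr[...,2])[...,None]
L=P70[bl&(u>260)&(v<200)][:,:2].astype(np.float32);l=cv2.fitLine(L,cv2.DIST_HUBER,0,.01,.01).ravel();print("far edge",l,np.degrees(np.arctan2(l[1],l[0]))%180)
L=P70[bl&(u<243)&(v>85)&(v<230)&(u>180)][:,:2].astype(np.float32);l=cv2.fitLine(L,cv2.DIST_HUBER,0,.01,.01).ravel();print("left edge",l,np.degrees(np.arctan2(l[1],l[0]))%180)
E
```

```text
panel z 70.59141436644552
top n 2266 107.91965815543932 ext [532.86761764 -41.32711836 101.09709462] [582.26578205   8.51653059 110.61847784]
circle (557.598388671875, -16.41865348815918) 24.97895622253418 mean [558.91047993 -16.3008674  107.77726604]
dark at z108 ext [[535.1020223  -39.76436239 108.        ]
 [588.18670494   6.52556976 108.        ]]
far edge [ 3.3573318e-01  9.4195712e-01  6.2553632e+02 -1.1131356e+02] 70.382866
left edge [ 9.4212288e-01 -3.3526778e-01  5.9258826e+02  5.1229198e+01] 160.41118
```

apply_moves(
  steps=[
    [0.06,0,0.66,0,0,0],
    [0,0,0.66,0,0,0],
    [0,0,0.66,0,0,0],
    [0,0,0.66,0,0,0],
    [0,0,0.66,0,0,0],
    [0,0,0.66,0,0,0],
    [0,0,0.66,0,0,0],
    [0,0,0.66,0,0,0],
    [0,0,0,0,0,0],
    [0,0,0,0,0,0],
  ],
)

```text
time: 5.15
ee_pos: [557.6, -16.5, 82.1]
tool_rot: [-0.0, 0.999, 0.033, -0.0]
ft_force: [1.5, -0.8, -0.1]
grip_width: 1.002
```

```bash
cat > st.py <<'E'
from h import *
M=[];F=[]
s=env.get_state()
q=s["tool_rot"];x=rot(q).apply([1,0,0]);
print("t",round(s["time"],2),"pos",s["ee_pos"].round(2),"yawx",round(np.degrees(np.arctan2(x[1],x[0])),2),"q6",round(s["qpos"][5],3),"F",s["ft_force"].round(2),"M",s["moment"].round(3),"grip",round(s["grip_width"],3))
E
python3 st.py; python3 - <<'E'
from h import *
im,d=env.camera("wrist");cv2.imwrite("pics/w1.png",im[:,:,::-1])
E
python3 st.py
```

```text
t 5.15 pos [557.61 -16.53  82.08] yawx 3.73 q6 1.434 F [ 1.47 -0.78 -0.05] M [-0.031  0.145  0.02 ] grip 1.002
t 5.2 pos [558.   -16.57  82.57] yawx 3.71 q6 1.435 F [-0.07  0.55 -0.43] M [-0.007  0.176  0.024] grip 1.0
```

View pics/w1.png

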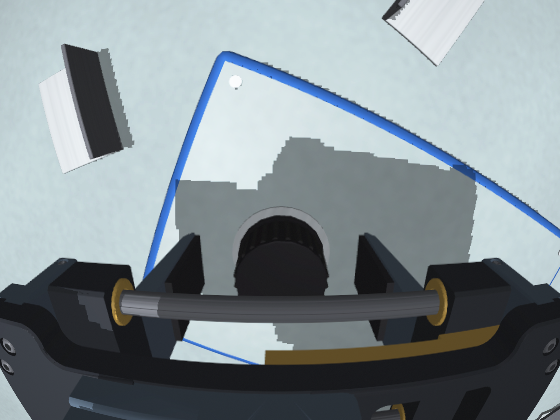

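The knob is centred between the pads: knob at u≈281, finger inner faces at 201 and 359. Closing now.

apply_moves(
  steps=[
    [0,0,0,0,0,0],
    [0,0,0,0,0,0],
    [0,0,0,0,0,0],
    [0,0,0,0,0,0],
    [0,0,0,0,0,0],
    [0,0,0,0,0,0],
    [0,0,0,0,0,0],
    [0,0,0,0,0,0],
  ],
  claw=-1,
)

```text
time: 6.0
ee_pos: [557.8, -17.3, 82.1]
tool_rot: [0.001, 0.999, 0.032, 0.0]
ft_force: [-0.8, -8.4, 1.8]
grip_width: 0.519
```

```bash
python3 st.py
```

```text
t 6.0 pos [557.84 -17.26  82.14] yawx 3.66 q6 1.436 F [-0.8  -8.42  1.82] M [-1.57   0.392  0.021] grip 0.519
```

apply_moves(
  steps=[
    [0,0.04,0,0,0,0],
    [0,0,0,0,0,0],
  ],
)

```text
time: 6.2
ee_pos: [557.8, -17.4, 82.1]
tool_rot: [-0.0, 1.0, 0.032, 0.0]
ft_force: [-1.1, 1.6, 4.2]
grip_width: 0.516
```

```bash
python3 st.py
```

```text
t 6.2 pos [557.8  -17.43  82.1 ] yawx 3.62 q6 1.434 F [-1.06  1.58  4.24] M [ 0.435  0.401 -0.055] grip 0.516
```

apply_moves(
  steps=[
    [0,0,0,0,0,-0.02778],
    [0,0,0,0,0,-0.02778],
    [0,0,0,0,0,-0.01111],
    [0,0,0,0,0,0],
  ],
)

```text
time: 6.6
ee_pos: [557.8, -17.4, 82.1]
tool_rot: [-0.0, 0.996, 0.084, 0.0]
ft_force: [-1.0, 2.5, 6.0]
grip_width: 0.517
```

```bash
python3 st.py
```

```text
t 6.6 pos [557.81 -17.4   82.1 ] yawx 9.66 q6 1.329 F [-0.99  2.45  5.96] M [0.522 0.422 0.012] grip 0.517
```

apply_moves(
  steps=[
    [0,0,0,0,0,-0.03333],
    [0,0,0,0,0,-0.03333],
    [0,0,0,0,0,-0.03333],
    [0,0,0,0,0,-0.03333],
    [0,0,0,0,0,0],
  ],
)

```text
time: 7.1
ee_pos: [557.7, -17.4, 82.1]
tool_rot: [-0.0, 0.982, 0.189, -0.0]
ft_force: [-1.2, 2.3, 6.7]
grip_width: 0.515
```

```bash
python3 st.py
```

```text
t 7.1 pos [557.74 -17.36  82.12] yawx 21.74 q6 1.118 F [-1.17  2.25  6.7 ] M [0.727 0.568 0.279] grip 0.515
```

apply_moves(
  steps=[
    [0,0,0,0,0,-0.03333],
    [0,0,0,0,0,-0.03333],
    [0,0,0,0,0,0],
    [0,0,0,0,0,0],
  ],
)

```text
time: 7.5
ee_pos: [557.7, -17.4, 82.1]
tool_rot: [-0.0, 0.971, 0.239, -0.0]
ft_force: [-1.5, 1.6, 6.3]
grip_width: 0.519
```

```bash
python3 st.py
```

```text
t 7.5 pos [557.72 -17.36  82.11] yawx 27.64 q6 1.015 F [-1.46  1.59  6.34] M [0.64  0.538 0.264] grip 0.519
```

apply_moves(
  steps=[
    [0,0,0,0,0,-0.02222],
    [0,0,0,0,0,0],
  ],
)

```text
time: 7.7
ee_pos: [557.8, -17.3, 82.1]
tool_rot: [-0.0, 0.967, 0.256, 0.0]
ft_force: [-1.5, 2.4, 5.5]
grip_width: 0.513
```

```bash
python3 st.py
```

```text
t 7.7 pos [557.77 -17.34  82.12] yawx 29.67 q6 0.98 F [-1.5   2.44  5.52] M [ 0.552  0.557 -0.075] grip 0.513
```

apply_moves(
  steps=[
    [0,0,0,0,0,-0.02222],
    [0,0,0,0,0,0],
  ],
)

```text
time: 7.9
ee_pos: [557.8, -17.3, 82.1]
tool_rot: [-0.0, 0.962, 0.273, 0.0]
ft_force: [-0.8, 2.5, 5.5]
grip_width: 0.518
```

```bash
python3 st.py
```

```text
t 7.9 pos [557.77 -17.32  82.09] yawx 31.67 q6 0.945 F [-0.85  2.48  5.5 ] M [ 0.536  0.583 -0.157] grip 0.518
```

apply_moves(
  steps=[
    [0,0,0,0,0,-0.02222],
    [0,0,0,0,0,0],
  ],
)

```text
time: 8.1
ee_pos: [557.7, -17.4, 82.1]
tool_rot: [-0.0, 0.957, 0.29, -0.0]
ft_force: [-1.7, 2.2, 5.2]
grip_width: 0.512
```

```bash
python3 st.py
```

```text
t 8.1 pos [557.71 -17.35  82.1 ] yawx 33.68 q6 0.91 F [-1.66  2.21  5.16] M [ 0.527  0.576 -0.111] grip 0.512
```

apply_moves(
  steps=[
    [0,0,0,0,0,-0.02222],
    [0,0,0,0,0,0],
  ],
)

```text
time: 8.3
ee_pos: [557.7, -17.3, 82.1]
tool_rot: [-0.0, 0.952, 0.306, -0.0]
ft_force: [-1.6, 3.2, 5.7]
grip_width: 0.517
```

```bash
python3 st.py
```

```text
t 8.3 pos [557.73 -17.35  82.14] yawx 35.68 q6 0.875 F [-1.64  3.22  5.73] M [ 0.549  0.594 -0.2  ] grip 0.517
```

apply_moves(
  steps=[
    [0,0,0,0,0,-0.02222],
    [0,0,0,0,0,0],
  ],
)

```text
time: 8.5
ee_pos: [557.7, -17.3, 82.1]
tool_rot: [-0.0, 0.946, 0.323, -0.0]
ft_force: [-2.3, 2.4, 6.4]
grip_width: 0.518
```

```bash
python3 st.py
```

```text
t 8.5 pos [557.72 -17.34  82.12] yawx 37.68 q6 0.84 F [-2.32  2.39  6.44] M [ 0.58   0.611 -0.067] grip 0.518
```

apply_moves(
  steps=[
    [0,0,0,0,0,-0.0477],
    [0,0,0,0,0,-0.0477],
    [0,0,0,0,0,-0.0477],
    [0,0,0,0,0,-0.0477],
    [0,0,0,0,0,-0.0477],
    [0,0,0,0,0,-0.0477],
    [0,0,0,0,0,-0.0477],
    [0,0,0,0,0,-0.0477],
    [0,0,0,0,0,-0.0477],
    [0,0,0,0,0,-0.0477],
    [0,0,0,0,0,-0.0477],
    [0,0,0,0,0,-0.0477],
    [0,0,0,0,0,-0.0477],
    [0,0,0,0,0,-0.0477],
    [0,0,0,0,0,-0.0477],
    [0,0,0,0,0,0],
    [0,0,0,0,0,0],
  ],
)

```text
time: 10.2
ee_pos: [557.5, -17.4, 82.1]
tool_rot: [-0.0, 0.629, 0.778, -0.0]
ft_force: [-3.3, 0.9, 7.9]
grip_width: 0.515
```

```bash
python3 st.py
```

```text
t 10.2 pos [557.49 -17.4   82.09] yawx 102.07 q6 -0.283 F [-3.31  0.9   7.89] M [0.366 0.791 0.396] grip 0.515
```

apply_moves(
  steps=[
    [0,0,0,0,0,-0.04444],
    [0,0,0,0,0,0],
  ],
)

```text
time: 10.4
ee_pos: [557.5, -17.4, 82.1]
tool_rot: [-0.0, 0.601, 0.799, -0.0]
ft_force: [-3.4, 2.1, 7.2]
grip_width: 0.519
```

```bash
python3 st.py
```

```text
t 10.4 pos [557.48 -17.39  82.09] yawx 106.15 q6 -0.355 F [-3.42  2.13  7.22] M [ 0.254  0.895 -0.111] grip 0.519
```

apply_moves(
  steps=[
    [0,0,0,0,0,-0.02222],
    [0,0,0,0,0,0],
  ],
)

```text
time: 10.6
ee_pos: [557.5, -17.4, 82.1]
tool_rot: [-0.0, 0.587, 0.809, -0.0]
ft_force: [-2.9, 2.1, 6.5]
grip_width: 0.519
```

```bash
python3 st.py
```

```text
t 10.6 pos [557.48 -17.41  82.07] yawx 108.07 q6 -0.388 F [-2.88  2.15  6.47] M [ 0.162  0.91  -0.103] grip 0.519
```

apply_moves(
  steps=[
    [0,0,0,0,0,-0.02222],
    [0,0,0,0,0,0],
  ],
)

```text
time: 10.8
ee_pos: [557.5, -17.4, 82.1]
tool_rot: [-0.0, 0.573, 0.82, -0.0]
ft_force: [-2.9, 1.6, 8.6]
grip_width: 0.518
```

```bash
python3 st.py
```

```text
t 10.8 pos [557.48 -17.41  82.09] yawx 110.08 q6 -0.424 F [-2.88  1.61  8.58] M [ 0.2    0.948 -0.095] grip 0.518
```

Not the stop (resistance falling, 0.10 N m), so the start wasn't step 4. On to the next step at about 128.7°.

apply_moves(
  steps=[
    [0,0,0,0,0,-0.0475],
    [0,0,0,0,0,-0.0475],
    [0,0,0,0,0,-0.0475],
    [0,0,0,0,0,-0.0475],
    [0,0,0,0,0,0],
    [0,0,0,0,0,0],
  ],
)

```text
time: 11.4
ee_pos: [557.5, -17.5, 82.1]
tool_rot: [-0.0, 0.445, 0.896, -0.0]
ft_force: [-3.9, 1.0, 7.6]
grip_width: 0.516
```

```bash
python3 st.py
```

```text
t 11.4 pos [557.5  -17.46  82.1 ] yawx 127.16 q6 -0.721 F [-3.89  1.02  7.57] M [0.261 0.764 0.297] grip 0.516
```

apply_moves(
  steps=[
    [0,0,0,0,0,-0.03333],
    [0,0,0,0,0,0],
    [0,0,0,0,0,0],
  ],
)

```text
time: 11.7
ee_pos: [557.5, -17.5, 82.1]
tool_rot: [-0.0, 0.422, 0.907, -0.0]
ft_force: [-3.2, 0.8, 7.7]
grip_width: 0.517
```

```bash
python3 st.py
```

```text
t 11.7 pos [557.47 -17.45  82.1 ] yawx 130.12 q6 -0.773 F [-3.21  0.84  7.73] M [ 0.055  0.913 -0.081] grip 0.517
```

apply_moves(
  steps=[
    [0,0,0,0,0,-0.02222],
    [0,0,0,0,0,0],
  ],
)

```text
time: 11.9
ee_pos: [557.5, -17.5, 82.1]
tool_rot: [-0.0, 0.405, 0.914, -0.0]
ft_force: [-3.4, -0.1, 7.3]
grip_width: 0.517
```

```bash
python3 st.py
```

```text
t 11.9 pos [557.5  -17.49  82.09] yawx 132.18 q6 -0.809 F [-3.4  -0.15  7.33] M [ 0.023  0.862 -0.045] grip 0.517
```

apply_moves(
  steps=[
    [0,0,0,0,0,-0.02222],
    [0,0,0,0,0,0],
  ],
)

```text
time: 12.1
ee_pos: [557.5, -17.5, 82.1]
tool_rot: [-0.0, 0.389, 0.921, -0.0]
ft_force: [-3.9, 0.5, 8.4]
grip_width: 0.517
```

```bash
python3 st.py
```

```text
t 12.1 pos [557.46 -17.48  82.08] yawx 134.18 q6 -0.844 F [-3.93  0.45  8.42] M [ 0.001  0.842 -0.014] grip 0.517
```

apply_moves(
  steps=[
    [0,0,0,0,0,-0.01111],
    [0,0,0,0,0,0],
  ],
)

```text
time: 12.3
ee_pos: [557.5, -17.5, 82.1]
tool_rot: [-0.0, 0.381, 0.924, -0.0]
ft_force: [-2.1, 0.6, 8.1]
grip_width: 0.523
```

```bash
python3 st.py
```

```text
t 12.3 pos [557.47 -17.49  82.1 ] yawx 135.15 q6 -0.861 F [-2.13  0.65  8.06] M [-0.004  0.856 -0.123] grip 0.523
```

apply_moves(
  steps=[
    [0,0,0,0,0,-0.01667],
    [0,0,0,0,0,0],
  ],
)

```text
time: 12.5
ee_pos: [557.5, -17.5, 82.1]
tool_rot: [-0.0, 0.369, 0.929, -0.0]
ft_force: [-2.9, 0.4, 8.2]
grip_width: 0.515
```

```bash
python3 st.py
```

```text
t 12.5 pos [557.49 -17.48  82.1 ] yawx 136.67 q6 -0.887 F [-2.92  0.41  8.22] M [ 0.01   0.856 -0.052] grip 0.515
```

Torque is falling again, so the start was step 6 and step 0 should be at about 153.7°. I'll approach it and probe gently.

apply_moves(
  steps=[
    [0,0,0,0,0,-0.04306],
    [0,0,0,0,0,-0.04306],
    [0,0,0,0,0,-0.04306],
    [0,0,0,0,0,-0.04306],
    [0,0,0,0,0,0],
    [0,0,0,0,0,0],
  ],
)

```text
time: 13.1
ee_pos: [557.5, -17.5, 82.1]
tool_rot: [-0.0, 0.241, 0.971, -0.0]
ft_force: [-3.3, 0.2, 8.9]
grip_width: 0.516
```

```bash
python3 st.py
```

```text
t 13.1 pos [557.47 -17.48  82.11] yawx 152.16 q6 -1.158 F [-3.35  0.15  8.93] M [0.223 0.769 0.353] grip 0.516
```

apply_moves(
  steps=[
    [0,0,0,0,0,-0.03333],
    [0,0,0,0,0,0],
    [0,0,0,0,0,0],
  ],
)

```text
time: 13.4
ee_pos: [557.5, -17.5, 82.1]
tool_rot: [-0.0, 0.215, 0.977, -0.0]
ft_force: [-4.1, -0.0, 8.2]
grip_width: 0.517
```

```bash
python3 st.py
```

```text
t 13.4 pos [557.48 -17.5   82.11] yawx 155.13 q6 -1.21 F [-4.07 -0.02  8.22] M [-0.05   0.792  0.033] grip 0.517
```

apply_moves(
  steps=[
    [0,0,0,0,0,-0.02222],
    [0,0,0,0,0,0],
    [0,0,0,0,0,0],
  ],
)

```text
time: 13.7
ee_pos: [557.5, -17.5, 82.1]
tool_rot: [-0.0, 0.198, 0.98, -0.0]
ft_force: [-3.4, 1.1, 7.9]
grip_width: 0.518
```

```bash
python3 st.py
```

```text
t 13.7 pos [557.48 -17.55  82.06] yawx 157.13 q6 -1.245 F [-3.43  1.09  7.93] M [-0.047  0.746 -0.021] grip 0.518
```

apply_moves(
  steps=[
    [0,0,0,0,0,-0.01667],
    [0,0,0,0,0,0],
  ],
)

```text
time: 13.9
ee_pos: [557.5, -17.5, 82.1]
tool_rot: [-0.0, 0.185, 0.983, -0.0]
ft_force: [-3.2, 1.4, 7.6]
grip_width: 0.514
```

```bash
python3 st.py
```

```text
t 13.9 pos [557.51 -17.52  82.1 ] yawx 158.66 q6 -1.271 F [-3.2   1.35  7.62] M [-0.088  0.757 -0.103] grip 0.514
```

apply_moves(
  steps=[
    [0,0,0,0,0,-0.01111],
    [0,0,0,0,0,0],
  ],
)

```text
time: 14.1
ee_pos: [557.5, -17.5, 82.1]
tool_rot: [-0.0, 0.177, 0.984, -0.0]
ft_force: [-3.3, 0.0, 8.3]
grip_width: 0.517
```

```bash
python3 st.py
```

```text
t 14.1 pos [557.48 -17.53  82.09] yawx 159.64 q6 -1.288 F [-3.26  0.02  8.29] M [-0.068  0.783 -0.273] grip 0.517
```

apply_moves(
  steps=[
    [0,0,0,0,0,0],
  ],
)

```text
time: 14.2
ee_pos: [557.5, -17.5, 82.1]
tool_rot: [-0.0, 0.177, 0.984, -0.0]
ft_force: [-4.3, -0.7, 7.6]
grip_width: 0.517
```

```bash
python3 st.py
```

```text
t 14.2 pos [557.47 -17.51  82.08] yawx 159.61 q6 -1.288 F [-4.31 -0.72  7.57] M [-0.071  0.752 -0.191] grip 0.517
```

apply_moves(
  steps=[
    [0,0,0,0,0,-0.00889],
    [0,0,0,0,0,0],
  ],
)

```text
time: 14.4
ee_pos: [557.5, -17.5, 82.1]
tool_rot: [-0.0, 0.17, 0.985, -0.0]
ft_force: [-3.4, -0.7, 7.1]
grip_width: 0.512
```

```bash
python3 st.py
```

```text
t 14.4 pos [557.5  -17.52  82.1 ] yawx 160.42 q6 -1.302 F [-3.43 -0.74  7.11] M [ 0.004  0.768 -0.298] grip 0.512
```

Stop confirmed: the torque rises to 0.3 N m at 6.7° past step 0, where it fell off at the other steps. I'll ease back to step 0, hold, then turn 75° clockwise.

apply_moves(
  steps=[
    [0,0,0,0,0,0.0372],
    [0,0,0,0,0,0.0372],
    [0,0,0,0,0,0],
    [0,0,0,0,0,0],
    [0,0,0,0,0,0],
    [0,0,0,0,0,0],
  ],
)

```text
time: 15.0
ee_pos: [557.4, -17.5, 82.1]
tool_rot: [-0.0, 0.227, 0.974, -0.0]
ft_force: [-4.5, 0.3, 8.5]
grip_width: 0.52
```

```bash
python3 st.py
```

```text
t 15.0 pos [557.44 -17.5   82.08] yawx 153.72 q6 -1.185 F [-4.46  0.33  8.51] M [-0.153  0.881 -0.213] grip 0.52
```

apply_moves(
  steps=[
    [0,0,0,0,0,0.05556],
    [0,0,0,0,0,0.05556],
    [0,0,0,0,0,0.05556],
    [0,0,0,0,0,0.05556],
    [0,0,0,0,0,0.05556],
    [0,0,0,0,0,0.05556],
    [0,0,0,0,0,0.05556],
    [0,0,0,0,0,0.05556],
    [0,0,0,0,0,0.05556],
    [0,0,0,0,0,0.05556],
    [0,0,0,0,0,0.05556],
    [0,0,0,0,0,0.05556],
    [0,0,0,0,0,0.05556],
    [0,0,0,0,0,0.05556],
    [0,0,0,0,0,0.05],
    [0,0,0,0,0,0],
    [0,0,0,0,0,0],
  ],
)

```text
time: 16.7
ee_pos: [557.6, -17.3, 82.1]
tool_rot: [-0.0, 0.771, 0.637, -0.0]
ft_force: [-3.0, 2.1, 7.6]
grip_width: 0.518
```

```bash
python3 st.py
```

```text
t 16.7 pos [557.58 -17.34  82.09] yawx 79.18 q6 0.116 F [-2.97  2.07  7.61] M [ 0.362  0.834 -0.29 ] grip 0.518
```

apply_moves(
  steps=[
    [0,0,0,0,0,0.01111],
    [0,0,0,0,0,0],
    [0,0,0,0,0,0],
    [0,0,0,0,0,0],
    [0,0,0,0,0,0],
  ],
)

```text
time: 17.2
ee_pos: [557.6, -17.4, 82.1]
tool_rot: [-0.0, 0.776, 0.631, -0.0]
ft_force: [-3.1, 2.5, 6.5]
grip_width: 0.517
```

```bash
python3 st.py
```

```text
t 17.2 pos [557.56 -17.36  82.08] yawx 78.22 q6 0.133 F [-3.07  2.53  6.53] M [0.396 0.811 0.037] grip 0.517
```

The tug vanished at 78.2°, the expected step 3. Releasing and lifting, aligning the tool with the unit, then travelling with closed fingers to the off side of the lever.

apply_moves(
  steps=[
    [0,0,0,0,0,0],
    [0,0,0,0,0,0],
    [0,0,0,0,0,0],
    [0,0,0,0,0,0],
    [0,0,0,0,0,0],
    [0,0,0,0,0,0],
    [0,0,-0.4,0,0,0],
    [0,0,-0.8,0,0,0],
    [0,0,-0.8,0,0,0],
    [0,0,-0.8,0,0,0],
    [0,0,-0.8,0,0,0],
    [0,0,-0.8,0,0,0.0433],
    [0,0,-0.4,0,0,0.0433],
    [0,0,0,0,0,0],
  ],
  claw=1,
)

```text
time: 18.6
ee_pos: [558.6, -17.6, 204.1]
tool_rot: [0.001, 0.817, 0.576, 0.001]
ft_force: [-0.4, -0.2, -0.2]
grip_width: 1.001
```

apply_moves(
  steps=[
    [-0.8,-0.325,0,0,0,0],
    [-0.8,-0.325,0,0,0,0],
    [-0.8,-0.325,0,0,0,0],
    [-0.8,-0.325,0,0,0,0],
    [-0.8,-0.325,0,0,0,0],
    [-0.8,-0.325,0,0,0,0],
    [-0.8,-0.325,0,0,0,0],
    [-0.8,-0.325,0,0,0,0],
    [0,0,0,0,0,0],
    [0,0,0,0,0,0],
  ],
  claw=-1,
)

```text
time: 19.6
ee_pos: [442.8, -146.5, 201.8]
tool_rot: [-0.0, 0.817, 0.577, -0.0]
ft_force: [-0.4, -0.2, -0.1]
grip_width: 0.155
```

```bash
python3 st.py; python3 - <<'E'
from h import *
c=env.get_calibration("wrist")
im,d=env.camera("wrist");cv2.imwrite("pics/w2.png",im[:,:,::-1]);np.savez("w2.npz",im=im,d=d,xyz=c["xyz"],q=c["orientation"],K=c["camera_matrix"])
E
```

```text
t 19.6 pos [ 442.76 -146.54  201.77] yawx 70.45 q6 -0.029 F [-0.38 -0.24 -0.11] M [-0.067  0.018 -0.043] grip 0.155
```

View pics/w2.png

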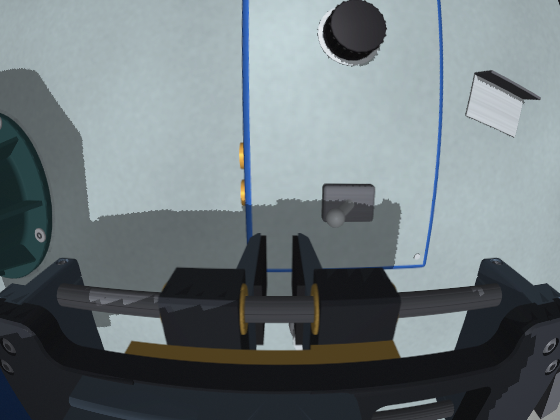

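The lever's ball, at about (335,215), leans to the unit's -x side, with the closing fingers to its left and clear. I'll check the ball's position by casting a ray while descending.

apply_moves(
  steps=[
    [0,0,0.625,0,0,0],
    [0,0,0.625,0,0,0],
    [0,0,0.625,0,0,0],
    [0,0,0.625,0,0,0],
    [0,0,0.625,0,0,0],
    [0,0,0.625,0,0,0],
    [0,0,0,0,0,0],
  ],
)

```text
time: 20.35
ee_pos: [442.2, -145.5, 106.5]
tool_rot: [-0.001, 0.817, 0.577, -0.001]
ft_force: [-0.8, -0.6, -0.1]
grip_width: 0.003
```

```bash
python3 st.py; python3 - <<'E'
from h import *
f=np.load("w2.npz");K=f["K"]
u,v=335,215
x=(u-K[0,2])/K[0,0];y=(v-K[1,2])/K[1,1];r=np.hypot(x,y)
D=rot(f["q"]).apply([x*np.sin(r)/r,y*np.sin(r)/r,np.cos(r)])
p=f["xyz"]+D*(121.5-f["xyz"][2])/D[2];print(p)
e=p[:2]-[442.8,-146.5];a=np.radians(-19.6);print("from TCP, unit x,y:",e@[np.cos(a),np.sin(a)],e@[-np.sin(a),np.cos(a)])
E
```

```text
t 20.35 pos [ 442.24 -145.53  106.51] yawx 70.51 q6 -0.028 F [-0.77 -0.57 -0.12] M [-0.112  0.113  0.006] grip 0.003
[ 486.51518505 -159.45026766  121.5       ]
from TCP, unit x,y: 45.52640348821284 2.464431279340547
```

apply_moves(
  steps=[
    [0,0.2,0,0,0,0],
    [0,0.2,0,0,0,0],
    [0,0.2,0,0,0,0],
    [0,0.2,0,0,0,0],
    [0,0.2,0,0,0,0],
    [0,0.2,0,0,0,0],
    [0,0.2,0,0,0,0],
    [0,0.2,0,0,0,0],
    [0,0.2,0,0,0,0],
    [0,0.2,0,0,0,0],
    [0,0.2,0,0,0,0],
    [0,0.16,0,0,0,0],
    [0,0,0,0,0,0],
  ],
)

```text
time: 21.65
ee_pos: [499.0, -166.5, 108.1]
tool_rot: [0.0, 0.817, 0.577, 0.0]
ft_force: [1.0, 1.3, -0.8]
grip_width: 0.007
```

```bash
python3 st.py; python3 - <<'E'
from h import *
im,d=env.camera("wrist");cv2.imwrite("pics/w3.png",im[:,:,::-1])
E
```

```text
t 21.65 pos [ 499.02 -166.47  108.13] yawx 70.43 q6 -0.025 F [ 1.03  1.34 -0.8 ] M [-0.105  0.105 -0.014] grip 0.007
```

View pics/w3.png

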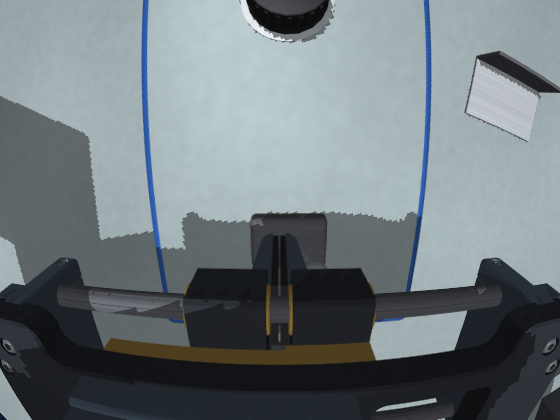

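Fingers (u 262–298) are above the block and hide the ball. I'll push on until the force shows the lever's limit.

apply_moves(
  steps=[
    [0,0.1,0,0,0,0],
    [0,0.1,0,0,0,0],
    [0,0,0,0,0,0],
  ],
)

```text
time: 22.0
ee_pos: [503.1, -167.9, 108.0]
tool_rot: [-0.0, 0.817, 0.577, -0.0]
ft_force: [-1.6, 0.7, -0.6]
grip_width: 0.005
```

```bash
python3 st.py
```

```text
t 22.0 pos [ 503.14 -167.94  108.04] yawx 70.43 q6 -0.025 F [-1.65  0.75 -0.62] M [ 0.069  0.386 -0.01 ] grip 0.005
```

apply_moves(
  steps=[
    [0,0.08,0,0,0,0],
    [0,0,0,0,0,0],
  ],
)

```text
time: 22.2
ee_pos: [505.1, -168.6, 108.1]
tool_rot: [-0.0, 0.817, 0.577, -0.0]
ft_force: [-2.8, 1.0, 0.5]
grip_width: 0.006
```

```bash
python3 st.py
```

```text
t 22.2 pos [ 505.12 -168.65  108.15] yawx 70.43 q6 -0.024 F [-2.82  0.99  0.5 ] M [0.062 0.474 0.001] grip 0.006
```

apply_moves(
  steps=[
    [0,0.08,0,0,0,0],
    [0,0,0,0,0,0],
  ],
)

```text
time: 22.4
ee_pos: [507.1, -169.4, 108.2]
tool_rot: [0.0, 0.817, 0.577, -0.0]
ft_force: [-2.3, 1.1, 1.2]
grip_width: -0.001
```

apply_moves(
  steps=[
    [0,0.06,0,0,0,0],
    [0,0,0,0,0,0],
  ],
)

```text
time: 22.6
ee_pos: [507.4, -169.4, 107.9]
tool_rot: [-0.001, 0.817, 0.577, -0.001]
ft_force: [-9.3, 1.5, 5.7]
grip_width: 0.002
```

apply_moves(
  steps=[
    [0,0.04,0,0,0,0],
    [0,0,0,0,0,0],
  ],
)

```text
time: 22.8
ee_pos: [507.6, -169.5, 107.8]
tool_rot: [-0.002, 0.817, 0.577, -0.001]
ft_force: [-12.5, 4.7, 8.1]
grip_width: 0.004
```

The limit is reached (force rises, motion stops). Backing off, lifting clear and looking.

apply_moves(
  steps=[
    [0,-0.3,0,0,0,0],
    [0,-0.8,0,0,0,0],
    [0,-0.8,0,0,0,0],
    [0,-0.8,-0.8,0,0,0],
    [0,-0.8,-0.8,0,0,0],
    [0,0,-0.8,0,0,0],
    [0,0,-0.8,0,0,0],
    [0,0,-0.8,0,0,0],
    [0,0,0,0,0,0],
    [0,0,0,0,0,0],
  ],
)

```text
time: 23.8
ee_pos: [427.1, -140.9, 208.2]
tool_rot: [0.001, 0.817, 0.577, 0.0]
ft_force: [-0.3, -0.0, -0.5]
grip_width: 0.002
```

```bash
python3 st.py; python3 - <<'E'
from h import *
im,d=env.camera("wrist");t,_=env.camera("scene")
o=np.hstack([cv2.resize(im[80:280,200:480],(400,286)),cv2.resize(t[180:340,100:324],(400,286))])
cv2.imwrite("pics/w4.png",o[:,:,::-1])
E
```

```text
t 23.8 pos [ 427.11 -140.92  208.21] yawx 70.43 q6 -0.029 F [-0.26 -0.   -0.5 ] M [-0.074  0.041  0.064] grip 0.002
```

View pics/w4.png

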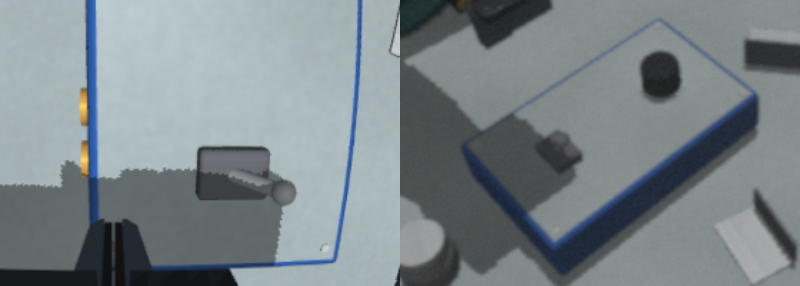

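Both views show the lever leaning fully to the unit's +x side, with the ball at crop (283,192), wrist pixel (398,214). The brackets and jar look in place. One check of the lever angle, then hand in.

```bash
python3 - <<'E'
from h import *
c=env.get_calibration("wrist");K=c["camera_matrix"];u,v=398,214.4
x=(u-K[0,2])/K[0,0];y=(v-K[1,2])/K[1,1];r=np.hypot(x,y)
D=rot(c["orientation"]).apply([x*np.sin(r)/r,y*np.sin(r)/r,np.cos(r)])
p=c["xyz"]+D*(121.5-c["xyz"][2])/D[2]
e=p[:2]-[503.8,-168.];a=np.radians(-19.6);ux=e@[np.cos(a),np.sin(a)];print(p,"unit x",ux,"angle",.5+np.arcsin(np.clip(ux/45,-1,1)))
if ux>18: print(env.finish_job())
E
```

```text
[ 523.79430349 -174.12905906  121.5       ] unit x 20.89178509936413 angle 0.9828010649113874
the job is handed in; nothing more can be done
None
```

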